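Lay a stock bottle on its side in the packing tray

ROBOT

A 6-joint arm with a two-finger parallel gripper is mounted at the origin on the work surface. World frame = base frame: x ahead of the robot, y to its left, z up, the work surface at z = 0. Lengths are in mm, angles in rad, forces in N, time in s.
With the tool pointing down it reaches from about 350 to 800 mm from the base axis. Payload 7.3 kg.
Tool frame: the origin (TCP) lies between the finger pads; the fingertips stand 17 mm ahead of it and the grasp point (between the pads) lies 2 mm behind it (r.tip_reach is the distance from the TCP to the fingertips, in mm); z points along the fingers, y is the line along which they close (so a half turn about z gives the same grasp; the last joint's range is limited). The gripper opens to 85 mm and grips with 20 to 120 N. Pads are 22 mm wide; open, the fingers measure 114 mm over their backs; the gripper's body (76 mm by 85 mm) begins 54 mm behind the grasp point. The pads swing forward as they close: fully open they stand 13 mm farther back than shut.
Start: joints at [-1.262, 0.342, 1.524, -0, 1.275, -0.146], TCP at [230.648, -471.643, 224.922] pointing down, gripper open.
Joint ranges: [-2.53, 2.53], [-0.77, 2.02], [0.04, 2.7], [-1, 4.14], [0.28, 2.66], [-3.11, 3.11]. Speed limits (rad/s): [2.57, 2.57, 3.14, 3.14, 3.14, 3.14].

INTERFACE

Orientations are given as a unit quaternion [x, y, z, w].
In Python, from workcell import readout, optics, r gives the robot as it stands.
- The arm moves only by the tool arm_command, never from a script. Its argument "increments" is a list of rows, each an object of numbers: "x", "y", "z": the shift along the tool's x, y, z in cm; "rx", "ry", "rz": the turn, a rotation vector about the tool's x, y, z in rad; "hand": the opening, from -1 (shut) to 1 (fully open). In form: [{"x": .., "y": .., "z": .., "rx": .., "ry": .., "rz": .., "hand": ..}, ...]. A call has 1 to 8 rows; each row shifts and turns the commanded pose from where the row before left it, along the tool's axes as they then stand; what a row does not reach is not made up. A row lasts 1/8 s, in which the tool goes at most 62.5 mm and 10.7 degrees, less where a joint would pass 70% of its speed; a pose out of reach is approached as far as the arm can. A call with a gripper value outside its range is refused whole. The fingers move at their own pace and stop on an object; "newtons" is the grip in N (left out, the last holds). Time passes only in rows, so rows that do not move let the fingers close. It gives the time, the measured TCP pose, the force, the opening and the grip force at its end, in the units of the state.
- readout.state(): the state, without advancing time (a new reading comes with each control period).
- optics.read_camera(name): name is "side" or "top"; returns a dict with "image" (480x640x3 uint8, red, green, blue), "fx", "fy", "cx", "cy" (pixels), "pose" (4x4, takes a point from camera to world coordinates). Camera axes: x right, y down, z forward; pixel columns grow to the right and rows downward; lengths in mm; the calibration is good to about 2 mm. A picture is of the moment at which its call begins. There is no depth.
- r.close_job(): hands the job in; it is judged then, once.
The state is a dict: "time": time; "qpos": joint angles; "qd": joint speeds; "joint_efforts": joint torques, N m; "tcp_pos": TCP position; "tool_rot": TCP orientation; "wrist_force": force on the tool from outside, world axes, zero at the start; "wrist_torque": the same for the moment, N m; "grip_width": finger opening in mm; "grip_force": force on a finger pad.
Only numpy, scipy, OpenCV 4.12 (cv2) and the standard library are available. Lean on these libraries where they do the work, as an engineer would, in place of code of your own. Each camera call takes 0.05 s, during which the arm holds its last target. There are 200 camera calls.

TASK

Slide the standing amber bottle along the dark steel lane, upright, until its foot is square against the low blue step; pause there, then push high on it so that it tips over the step and lies on its side on the blue bed, cap towards the yellow fork. Then push it along the bed until its shoulders are fully home against the fork and keep it pressed there for about a second with a firm but careful hand (about 10 N; never above 20 N on the bottle at any time). Do not lift the bottle clear of the tray, leave the things standing around alone, and finish with the bottle lying home in the tray, let go.

Things in the scene. Friction and masses are not known exactly. Their poses are not given: they have to be found in the camera images.
- tray: Fixed dark steel tray; sizes here are in mm in its axes. Origin on the table top under the step's edge, mid-width; x runs from the lane over the bed to the fork, y across to the left, z up. Base plate x -160 to 190, y -63 to 63; its top, z = 4, is the open lane for x < 0. Place and heading vary.
- bed: Fixed blue plastic bed of the tray, same origin and axes as the tray: x 0 to 165, y -55 to 55, top at z = 16. Its upright face at x = 0, 12 high above the lane, is the low step. Two side rails, x 35 to 165, 82 apart (inner faces y = +-41), tops at z = 30. The bottle fits between them with 6 to spare each side.
- fork: End stop: steel bracket (this pose: origin and axes of the tray) with two yellow blocks on screws, y 23 to 55 and -55 to -23, z 16 to 58, 22 long, clamped rigid. Front faces set by hand, x = 119 to 139; the pose does not tell: find by feel. A spring pin (under 1 N) stands 3 proud of each face. Cap and neck pass the 46 gap; the flat shoulders press in the pins and seat on the faces.
- step (a point): Middle of the step's upper edge, tray (0, 0, 16), axes as the tray. With the bottle square against the step its origin is at tray x = -24. Pushed 15 to 30 above its foot the bottle slides; pushed 60 or more above, with its foot at the step, it tips, and falls over by itself once its top has gone about 60 forward.
- home (a point): About where the origin of the lying bottle (centre of its underside, then facing the lane) is when fully home: tray (29, 0, 40), axes as the tray; really x = 19 to 39, by how the fork was set. Just tipped, the bottle lies flat with its underside at about x = -12, give or take some mm, its axis 24 above the bed. Sliding it takes 1 to 6 N.
- bottle: Loose rigid flat-sided amber bottle, white label and cap, 0.35 to 0.6 kg. Origin: centre of its underside; z up to the cap, x through its thickness. Body 48 thick (x), 70 wide (y), 100 tall with flat shoulders; cap 30 wide, its top at 130. Starts upright on the lane, a wide face to the step within 12 degrees, centre 50 to 95 before the step and within 4 of the tray's middle line.
- jar: Loose bystander: amber jar, 52 in diameter, 60 tall, origin at the centre of its underside.
- cup: Loose bystander: steel cup, 60 in diameter, 60 tall, origin at the centre of its underside.
- rack: Loose bystander: green rack of small vials, 50 by 70, 58 tall, origin at the centre of its underside.

How it is judged:
By the outcome, as a careful person would: the job done as asked, in the order asked, and still so for the second after the job is handed in, with the robot touching nothing.
It also fails if it takes over 69 s, if anything falls off the work surface, if the arm or the gripper's body presses on something with over 40 N, if the wrist force passes 120 N, or if a joint passes its speed limit or range.

## Working session

There is one attempt and no reset: what is moved stays moved. The work goes in short steps, Python scripts to look and compute and a tool call to move; the robot and the scene stay as the last step left them, time stands still between calls to the robot, and variables do not carry over. Pictures are saved under pics/ and viewed, at most 10 in all, crops included, and the job is handed in when it is done.

Besides the shell and the picture viewer there is one more tool, called after "Request:" by a JSON object that holds its "op" and its "data", one argument or row to a line. arm_command: Moves the arm, as the interface text tells. Its arguments: {"type":"object","properties":{"increments":{"type":"array"},"newtons":{"type":"number"}},"required":["increments"]}

```bash
mkdir -p pics; ls
python3 - <<'E'
from workcell import readout, optics, r
import cv2,numpy as np
s=readout.state();print({k:np.round(v,3).tolist() for k,v in s.items()})
for n in("side","top"):
    c=optics.read_camera(n);cv2.imwrite(f"pics/{n}0.png",c["image"][:,:,::-1]);print(n,c["fx"],c["fy"],c["cx"],c["cy"],np.round(c["pose"],4).tolist())
E
```

```text
pics
{'time': 0.0, 'qpos': [-1.262, 0.343, 1.525, 0.0, 1.275, -0.146], 'qd': [0.001, 0.0, -0.001, 0.001, 0.001, -0.002], 'joint_efforts': [0.001, -43.367, -24.601, -0.0, 0.008, -0.0], 'tcp_pos': [230.512, -471.242, 224.227], 'tool_rot': [0.974, 0.225, -0.0, -0.001], 'wrist_force': [-0.04, -0.299, -0.086], 'wrist_torque': [0.0, 0.025, -0.001], 'grip_force': 0.0, 'grip_width': 85.429}
side 450.6511453648488 450.6511453648488 317.4539618852399 238.21750982363727 [[0.8199, -0.4171, 0.3922, 290.7189], [-0.5725, -0.5839, 0.5756, -394.9551], [-0.0111, -0.6965, -0.7175, 581.8224], [0.0, 0.0, 0.0, 1.0]]
top 499.8067366023376 499.8067366023376 322.4810477605044 240.74553138291205 [[0.0156, -0.9992, 0.0379, 537.2724], [-0.9996, -0.0164, -0.0209, 24.2592], [0.0215, -0.0375, -0.9991, 793.3436], [0.0, 0.0, 0.0, 1.0]]
```

View pics/top0.png

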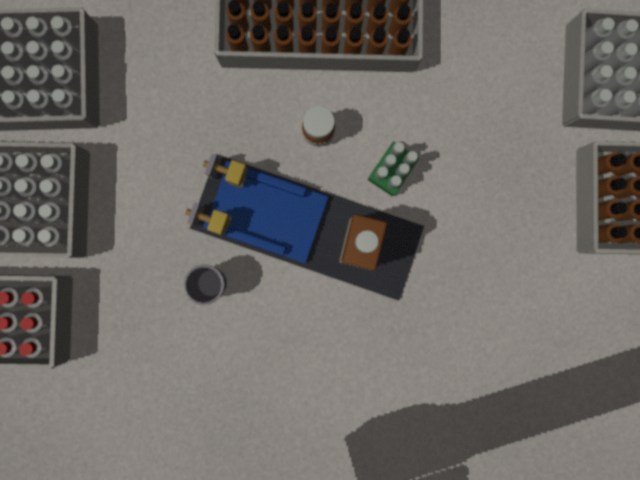

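View pics/side0.png

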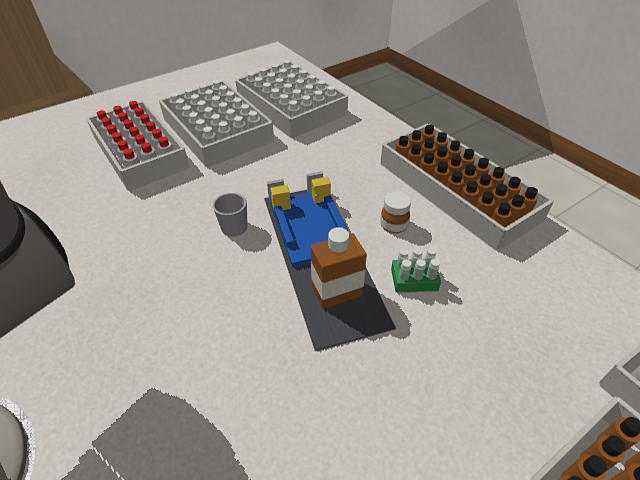

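The top view shows the tray running right to left: dark plate corners near (424,229), (401,298), (191,229), (216,155), with the step edge from (328,196) to (305,263). The bottle's cap is at (367,242), the rack at (395,168), the jar at (319,125) and the cup at (205,285). The side view agrees, with the bottle at about (338,275) upright on the lane.

```bash
cat > h.py <<'E'
from workcell import readout, optics, r
import cv2,numpy as np
def ray(c,p,z):
    P=c["pose"];d=P[:3,:3]@np.array([(p[0]-c["cx"])/c["fx"],(p[1]-c["cy"])/c["fy"],1]);o=P[:3,3]
    return o+d*(z-o[2])/d[2]
def proj(c,X):
    P=c["pose"];q=P[:3,:3].T@(np.array(X)-P[:3,3]);return np.array([c["fx"]*q[0]/q[2]+c["cx"],c["fy"]*q[1]/q[2]+c["cy"]])
def big(m):
    cs=cv2.findContours(m.astype(np.uint8),cv2.RETR_EXTERNAL,cv2.CHAIN_APPROX_NONE)[0];return max(cs,key=cv2.contourArea)
def hsv(c): return cv2.cvtColor(c["image"],cv2.COLOR_RGB2HSV)
E
python3 - <<'E'
from h import *
c=optics.read_camera("top");h=hsv(c);H,S,V=h[...,0],h[...,1].astype(int),h[...,2].astype(int)
roi=np.zeros(H.shape,bool);roi[140:310,180:440]=1
blue=roi&(H>100)&(H<130)&(S>120)
b=cv2.boxPoints(cv2.minAreaRect(big(blue)));print("blue",b.round(1).tolist());
bw=np.array([ray(c,p,16) for p in b]);print(bw.round(1).tolist(),[np.linalg.norm(bw[i]-bw[i-1]).round(1) for i in range(4)])
am=roi&(H<18)&(S>130)&(V>50);k=big(am);rb=cv2.minAreaRect(k);print("amber",rb, cv2.boxPoints(rb).round(1).tolist())
wh=np.zeros(H.shape,bool);wh[225:260,350:385]=1;wh&=(S<60)&(V>120)
k2=big(wh);(x,y),rr=cv2.minEnclosingCircle(k2);print("cap",x,y,rr,ray(c,(x,y),134))
dark=roi&(V<75)&(S<90)|blue|am
k3=cv2.approxPolyDP(cv2.convexHull(big(dark)),6,True);print("plate",k3[:,0].tolist());
for p in k3[:,0]: print(ray(c,p,4).round(1))
im=c["image"][140:320,170:440,::-1];cv2.imwrite("pics/crop.png",cv2.resize(im,None,fx=2.9,fy=2.9,interpolation=cv2.INTER_CUBIC))
E
```

```text
blue [[203.3000030517578, 228.3000030517578], [227.3000030517578, 159.39999389648438], [329.3999938964844, 194.89999389648438], [305.3999938964844, 263.79998779296875]]
[[583.1, 193.0, 16.0], [691.3, 158.5, 16.0], [638.6, -1.7, 16.0], [530.5, 33.9, 16.0]] [np.float64(167.6), np.float64(113.6), np.float64(168.6), np.float64(113.8)]
amber ((364.0882263183594, 241.64706420898438), (34.44005584716797, 49.71979904174805), 14.03624439239502) [[341.3999938964844, 261.6000061035156], [353.3999938964844, 213.39999389648438], [386.79998779296875, 221.6999969482422], [374.79998779296875, 269.8999938964844]]
cap 366.5 241.5 11.068072319030762 [562.23123923 -47.81604105 134.        ]
plate [[216, 156], [269, 163], [421, 222], [400, 297], [191, 228]]
[698.7 178.4   4. ]
[689.2  94.5   4. ]
[ 599.6 -148.5    4. ]
[ 480.3 -116.1    4. ]
[583.9 214.9   4. ]
```

View pics/crop.png

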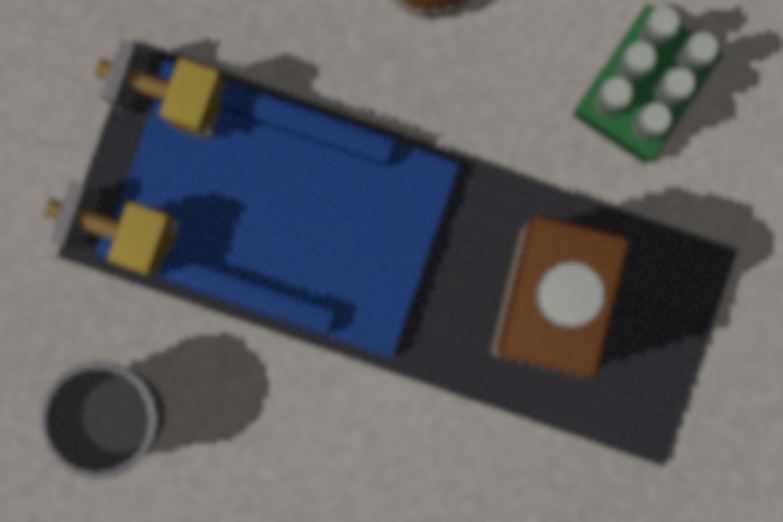

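Request:
{"op": "arm_command", "data": {
  "increments": [
    {"rz":-0.16,"hand":-0.2},
    {"rz":-0.16,"hand":-0.2},
    {"rz":-0.16,"hand":-0.2},
    {"rz":-0.16,"hand":-0.2},
    {"rz":-0.16,"hand":-0.2},
    {"ry":0.175,"hand":-0.2},
    {"ry":0.175,"hand":-0.2},
    {"hand":-0.2}
  ],
  "newtons": 20
}}

```text
validation failed for argument at $.in...
```

Request:
{"op": "arm_command", "data": {
  "increments": [
    {"x":0,"y":0,"z":0,"rx":0,"ry":0,"rz":-0.16,"hand":-0.2},
    {"x":0,"y":0,"z":0,"rx":0,"ry":0,"rz":-0.16,"hand":-0.2},
    {"x":0,"y":0,"z":0,"rx":0,"ry":0,"rz":-0.16,"hand":-0.2},
    {"x":0,"y":0,"z":0,"rx":0,"ry":0,"rz":-0.16,"hand":-0.2},
    {"x":0,"y":0,"z":0,"rx":0,"ry":0,"rz":-0.16,"hand":-0.2},
    {"x":0,"y":0,"z":0,"rx":0,"ry":0.175,"rz":0,"hand":-0.2},
    {"x":0,"y":0,"z":0,"rx":0,"ry":0.175,"rz":0,"hand":-0.2},
    {"x":0,"y":0,"z":0,"rx":0,"ry":0,"rz":0,"hand":-0.2}
  ],
  "newtons": 20
}}

```text
time: 1.15
tcp_pos: [229.4, -472.9, 222.5]
tool_rot: [0.798, 0.577, 0.142, -0.104]
wrist_force: [-0.2, 0.5, -0.7]
grip_width: 34.0
grip_force: 0.0
```

Request:
{"op": "arm_command", "data": {
  "increments": [
    {"x":0,"y":0,"z":0,"rx":0,"ry":0.175,"rz":0,"hand":-0.2},
    {"x":0,"y":0,"z":0,"rx":0,"ry":0.175,"rz":0,"hand":-0.2},
    {"x":3.5,"y":2,"z":3,"rx":0,"ry":0,"rz":0,"hand":-0.2},
    {"x":3.5,"y":2,"z":3,"rx":0,"ry":0,"rz":0,"hand":-0.2},
    {"x":3.5,"y":2,"z":3,"rx":0,"ry":0,"rz":0,"hand":-0.2},
    {"x":3.5,"y":2,"z":3,"rx":0,"ry":0,"rz":0,"hand":-0.2},
    {"x":3.5,"y":2,"z":3,"rx":0,"ry":0,"rz":0,"hand":-0.2},
    {"x":3.5,"y":2,"z":3,"rx":0,"ry":0,"rz":0,"hand":-0.2}
  ],
  "newtons": 20
}}

```text
time: 2.15
tcp_pos: [431.6, -243.8, 222.8]
tool_rot: [0.761, 0.552, 0.276, -0.2]
wrist_force: [0.5, -0.6, 0.7]
grip_width: 33.8
grip_force: 0.0
```

```bash
cat >> h.py <<'E'
from scipy.spatial.transform import Rotation as R
th=np.arctan2(.95,.3125);T0=np.array([585,17.5,0])
TX=np.array([[np.cos(th),-np.sin(th),0],[np.sin(th),np.cos(th),0],[0,0,1]])
def tr(p): return TX.T@(np.array(p)-T0)
def go(target,off=(11,0,17)):
    "tool shift (cm) bringing the tool point off to the tray point target"
    s=readout.state();Rt=R.from_quat(s["tool_rot"]).as_matrix()
    p=s["tcp_pos"]+Rt@np.array(off)
    print("contact tray",tr(p).round(1),"Rtool in tray",(TX.T@Rt).round(3).tolist(),"F",(TX.T@s["wrist_force"]).round(2),"q",np.round(s["qpos"],2))
    w=T0+TX@np.array(target)-p; print("shift cm",(Rt.T@w/10).round(2),"t",s["time"])
E
python3 -c "
from h import *
print(r.tip_reach);go((-112,1,24));go((-112,1,170))"
```

```text
17.0
contact tray [-276.8   64.1  216.8] Rtool in tray [[0.767, 0.002, 0.642], [0.002, -1.0, 0.001], [0.642, 0.001, -0.767]] F [-0.41 -0.64  0.7 ] q [-1.01  0.5   1.5   0.52  1.62 -0.79]
shift cm [ 0.26  6.33 25.36] t 2.15
contact tray [-276.8   64.1  216.8] Rtool in tray [[0.767, 0.002, 0.642], [0.002, -1.0, 0.001], [0.642, 0.001, -0.767]] F [-0.41 -0.64  0.7 ] q [-1.01  0.5   1.5   0.52  1.62 -0.79]
shift cm [ 9.63  6.34 14.16] t 2.15
```

Request:
{"op": "arm_command", "data": {
  "increments": [
    {"x":0,"y":1,"z":4,"rx":0,"ry":0,"rz":0,"hand":-0.2},
    {"x":0,"y":1,"z":4,"rx":0,"ry":0,"rz":0,"hand":-0.2},
    {"x":0,"y":1,"z":4,"rx":0,"ry":0,"rz":0,"hand":-0.2},
    {"x":0,"y":1,"z":4,"rx":0,"ry":0,"rz":0,"hand":-0.2},
    {"x":0,"y":1,"z":4,"rx":0,"ry":0,"rz":0,"hand":-0.2},
    {"x":0.2,"y":1.3,"z":3,"rx":0,"ry":0,"rz":0,"hand":-0.2},
    {"x":0,"y":0,"z":0,"rx":0,"ry":0,"rz":0,"hand":-0.2}
  ],
  "newtons": 20
}}

```text
time: 3.02
tcp_pos: [536.5, -120.9, 47.0]
tool_rot: [0.76, 0.553, 0.276, -0.202]
wrist_force: [0.4, -0.3, 0.3]
grip_width: 34.5
grip_force: 0.0
```

```bash
python3 -c "
from h import *
go((-100,1,24))
c=optics.read_camera('side')
cv2.imwrite('pics/s1.png',cv2.resize(c['image'][150:400,150:480,::-1],None,fx=2.3,fy=2.3,interpolation=cv2.INTER_CUBIC))
print(proj(c,T0+TX@np.array([-100,1,24])))"
```

```text
contact tray [-127.3    2.9   41.1] Rtool in tray [[0.766, 0.005, 0.643], [0.003, -1.0, 0.005], [0.643, -0.002, -0.766]] F [-0.17 -0.5   0.25] q [-0.72  0.73  1.65  0.69  1.18 -0.82]
shift cm [0.99 0.21 3.06] t 3.025
[343.16712749 299.75098409]
```

View pics/s1.png

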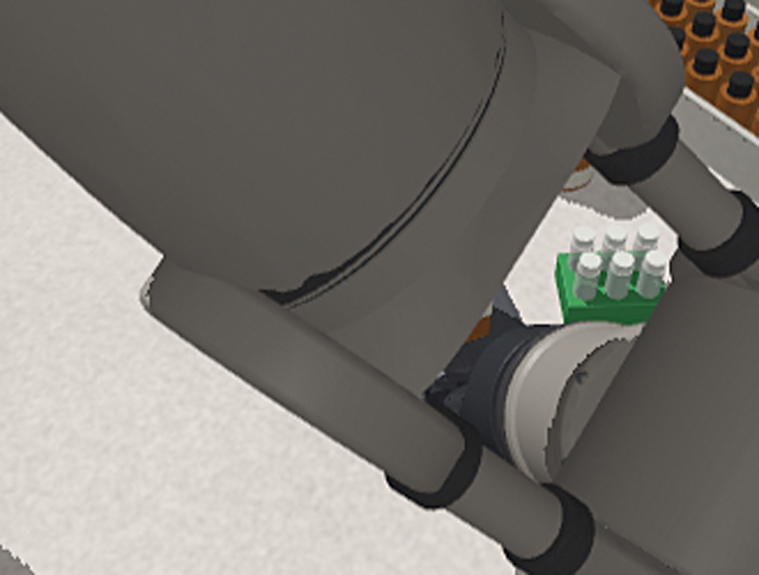

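The arm hides the bottle in the side view; only the rack, around (610,270) in this crop, is visible, and it looks undisturbed. I'll use the top view from here.

Request:
{"op": "arm_command", "data": {
  "increments": [
    {"x":0,"y":0.1,"z":1.5,"rx":0,"ry":0,"rz":0,"hand":-0.2},
    {"x":0.4,"y":0.1,"z":1.2,"rx":0,"ry":0,"rz":0,"hand":-0.2},
    {"x":0,"y":0,"z":0,"rx":0,"ry":0,"rz":0,"hand":-0.2}
  ],
  "newtons": 20
}}

```text
time: 3.45
tcp_pos: [545.0, -103.7, 29.5]
tool_rot: [0.76, 0.552, 0.277, -0.202]
wrist_force: [-0.2, -0.5, -0.2]
grip_width: 34.1
grip_force: 0.0
```

```bash
python3 -c "
from h import *
go((-93,1,24))
c=optics.read_camera('top')
cv2.imwrite('pics/t1.png',cv2.resize(c['image'][100:330,180:480,::-1],None,fx=2.5,fy=2.5,interpolation=cv2.INTER_CUBIC))
"
```

```text
contact tray [-108.3    0.2   23.6] Rtool in tray [[0.765, 0.003, 0.644], [0.001, -1.0, 0.002], [0.644, -0.001, -0.765]] F [-0.48  0.01 -0.19] q [-0.69  0.76  1.67  0.72  1.14 -0.83]
shift cm [ 1.19 -0.08  0.95] t 3.45
```

View pics/t1.png

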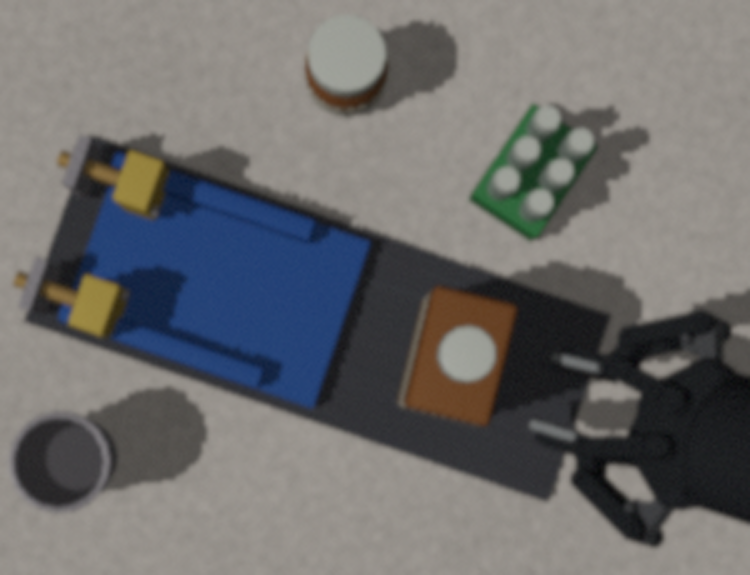

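The top crop shows the two fingertips at (552,357) and (530,425), behind the bottle and centred on it (cap at 467,353), parallel to the step. I can push now.

Request:
{"op": "arm_command", "data": {
  "increments": [
    {"x":0.4,"y":0,"z":0.34,"rx":0,"ry":0,"rz":0,"hand":-0.2},
    {"x":0.3,"y":0,"z":0.25,"rx":0,"ry":0,"rz":0,"hand":-0.2},
    {"x":0.23,"y":0,"z":0.19,"rx":0,"ry":0,"rz":0,"hand":-0.2},
    {"x":0.23,"y":0,"z":0.19,"rx":0,"ry":0,"rz":0,"hand":-0.2},
    {"x":0.23,"y":0,"z":0.19,"rx":0,"ry":0,"rz":0,"hand":-0.2},
    {"x":0.23,"y":0,"z":0.19,"rx":0,"ry":0,"rz":0,"hand":-0.2}
  ],
  "newtons": 20
}}

```text
time: 4.25
tcp_pos: [551.9, -84.3, 29.9]
tool_rot: [0.76, 0.551, 0.278, -0.201]
wrist_force: [0.2, -0.3, -0.3]
grip_width: 34.1
grip_force: 0.0
```

```bash
cat >> h.py <<'E'
def bottle():
    c=optics.read_camera('top');h=hsv(c);H,S,V=h[...,0],h[...,1].astype(int),h[...,2].astype(int)
    roi=np.zeros(H.shape,bool);roi[140:310,200:440]=1
    rb=cv2.minAreaRect(big(roi&(H<18)&(S>130)&(V>50)));print("amber box",np.round(cv2.boxPoints(rb),1).tolist(),rb[2])
    k=cv2.findContours((roi&(S<60)&(V>120)).astype(np.uint8),0,1)[0]
    for q in k:
        (x,y),rr=cv2.minEnclosingCircle(q)
        if 8<rr<14 and cv2.contourArea(q)>.75*3.14*rr*rr: print("cap tray",tr(ray(c,(x,y),134)).round(1),rr)
    return c
E
python3 -c "
from h import *
go((-50,1,24));bottle()"
```

```text
contact tray [-87.7  -0.4  24. ] Rtool in tray [[0.765, 0.002, 0.644], [0.001, -1.0, 0.001], [0.644, 0.0, -0.765]] F [-0.23 -0.34 -0.27] q [-0.66  0.75  1.68  0.74  1.12 -0.82]
shift cm [ 2.88 -0.13  2.43] t 4.25
amber box [[341.6000061035156, 261.6000061035156], [353.70001220703125, 213.1999969482422], [387.1000061035156, 221.5], [375.0, 270.0]] 14.03624439239502
cap tray [-68.5   0.7 134. ] 11.55541706085205
```

Request:
{"op": "arm_command", "data": {
  "increments": [
    {"x":0.2,"y":0,"z":0.17,"rx":0,"ry":0,"rz":0,"hand":-0.2},
    {"x":0.2,"y":0,"z":0.17,"rx":0,"ry":0,"rz":0,"hand":-0.2},
    {"x":0.2,"y":0,"z":0.17,"rx":0,"ry":0,"rz":0,"hand":-0.2},
    {"x":0.2,"y":0,"z":0.17,"rx":0,"ry":0,"rz":0,"hand":-0.2},
    {"x":0.2,"y":0,"z":0.17,"rx":0,"ry":0,"rz":0,"hand":-0.2},
    {"x":0.2,"y":0,"z":0.17,"rx":0,"ry":0,"rz":0,"hand":-0.2},
    {"x":0.2,"y":0,"z":0.17,"rx":0,"ry":0,"rz":0,"hand":-0.2},
    {"x":0.2,"y":0,"z":0.17,"rx":0,"ry":0,"rz":0,"hand":-0.2}
  ],
  "newtons": 20
}}

```text
time: 5.3
tcp_pos: [558.6, -64.6, 29.8]
tool_rot: [0.761, 0.551, 0.278, -0.201]
wrist_force: [-1.6, -3.9, 1.3]
grip_width: 33.7
grip_force: 1.9
```

```bash
python3 -c "
from h import *
go((-50,0,24));bottle()"
```

```text
contact tray [-66.9  -0.5  23.9] Rtool in tray [[0.765, 0.001, 0.644], [0.001, -1.0, 0.001], [0.644, 0.0, -0.765]] F [-4.17  0.33  1.34] q [-0.62  0.75  1.69  0.76  1.09 -0.81]
shift cm [ 1.3  -0.05  1.08] t 5.3
amber box [[334.79998779296875, 256.3999938964844], [351.0, 209.10000610351562], [383.5, 220.1999969482422], [367.29998779296875, 267.5]] 18.88608741760254
cap tray [-60.2  -1.7 134. ] 11.448497772216797
```

```bash
python3 -c "
from h import *
c=optics.read_camera('top')
for p in((552,357),(530,425)):
  q=(p[0]/2.5+180,p[1]/2.5+100); print([tr(ray(c,q,z)).round(1).tolist() for z in (15,24)])
cv2.imwrite('pics/t2.png',cv2.resize(c['image'][180:300,290:450,::-1],None,fx=4.5,fy=4.5,interpolation=cv2.INTER_CUBIC))"
```

```text
[[-131.5, -22.8, 15.0], [-130.1, -22.0, 24.0]]
[[-132.2, 21.9, 15.0], [-130.8, 22.2, 24.0]]
```

View pics/t2.png

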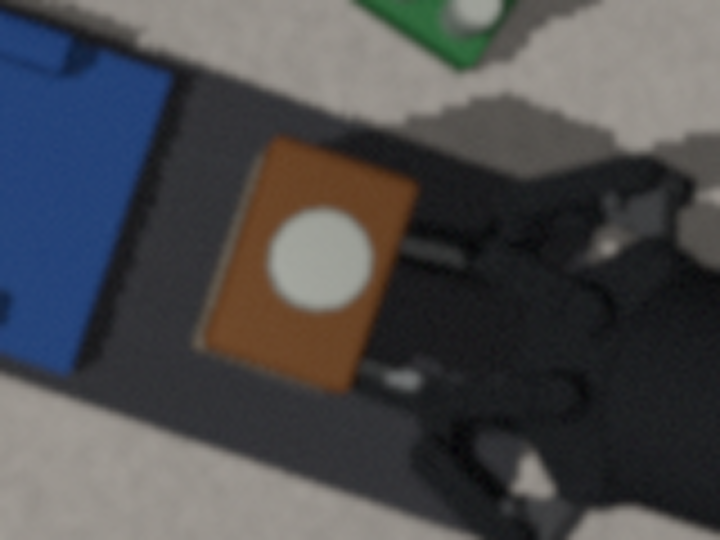

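The crop shows the bottle standing square to the lane, its box tilted 18.9° to match the tray. Both tips are behind its rear face at about (410,245) and (365,375), and the step edge runs from (170,75) to (75,370). I'll keep sliding it.

Request:
{"op": "arm_command", "data": {
  "increments": [
    {"x":0.2,"y":0,"z":0.17,"rx":0,"ry":0,"rz":0,"hand":-0.2},
    {"x":0.2,"y":0,"z":0.17,"rx":0,"ry":0,"rz":0,"hand":-0.2},
    {"x":0.2,"y":0,"z":0.17,"rx":0,"ry":0,"rz":0,"hand":-0.2},
    {"x":0.2,"y":0,"z":0.17,"rx":0,"ry":0,"rz":0,"hand":-0.2},
    {"x":0.2,"y":0,"z":0.17,"rx":0,"ry":0,"rz":0,"hand":-0.2},
    {"x":0.2,"y":0,"z":0.17,"rx":0,"ry":0,"rz":0,"hand":-0.2},
    {"x":0.2,"y":0,"z":0.17,"rx":0,"ry":0,"rz":0,"hand":-0.2},
    {"x":0.2,"y":0,"z":0.17,"rx":0,"ry":0,"rz":0,"hand":-0.2}
  ],
  "newtons": 20
}}

```text
time: 6.4
tcp_pos: [565.0, -44.4, 29.8]
tool_rot: [0.76, 0.551, 0.278, -0.201]
wrist_force: [-0.1, -3.5, 1.6]
grip_width: 34.5
grip_force: 2.2
```

```bash
python3 -c "
from h import *
go((-31,0,24));bottle()"
```

```text
contact tray [-45.7  -0.3  23.9] Rtool in tray [[0.765, 0.002, 0.644], [0.002, -1.0, 0.001], [0.644, 0.0, -0.765]] F [-3.4  -1.01  1.61] q [-0.59  0.74  1.7   0.78  1.07 -0.79]
shift cm [ 1.13 -0.03  0.94] t 6.4
amber box [[320.70001220703125, 251.3000030517578], [337.0, 204.0], [369.20001220703125, 215.10000610351562], [352.8999938964844, 262.3999938964844]] 19.025604248046875
cap tray [-39.2  -1.4 134. ] 11.448497772216797
```

Request:
{"op": "arm_command", "data": {
  "increments": [
    {"x":0.2,"y":0,"z":0.17,"rx":0,"ry":0,"rz":0,"hand":-0.2},
    {"x":0.2,"y":0,"z":0.17,"rx":0,"ry":0,"rz":0,"hand":-0.2},
    {"x":0.2,"y":0,"z":0.17,"rx":0,"ry":0,"rz":0,"hand":-0.2},
    {"x":0.2,"y":0,"z":0.17,"rx":0,"ry":0,"rz":0,"hand":-0.2},
    {"x":0.1,"y":0,"z":0.085,"rx":0,"ry":0,"rz":0,"hand":-0.2}
  ],
  "newtons": 20
}}

```text
time: 7.08
tcp_pos: [568.7, -33.2, 29.7]
tool_rot: [0.76, 0.552, 0.278, -0.201]
wrist_force: [-1.4, -5.5, 3.5]
grip_width: 33.9
grip_force: 2.6
```

Request:
{"op": "arm_command", "data": {
  "increments": [
    {"x":0.08,"y":0,"z":0.065,"rx":0,"ry":0,"rz":0,"hand":-0.2}
  ],
  "newtons": 20
}}

```text
time: 7.2
tcp_pos: [569.0, -32.3, 29.8]
tool_rot: [0.76, 0.552, 0.278, -0.201]
wrist_force: [-1.0, -4.7, 2.9]
grip_width: 34.2
grip_force: 2.5
```

Request:
{"op": "arm_command", "data": {
  "increments": [
    {"x":0.08,"y":0,"z":0.065,"rx":0,"ry":0,"rz":0,"hand":-0.2}
  ],
  "newtons": 20
}}

```text
time: 7.32
tcp_pos: [569.3, -31.4, 29.8]
tool_rot: [0.76, 0.551, 0.278, -0.201]
wrist_force: [-2.9, -4.6, 2.8]
grip_width: 33.9
grip_force: 2.5
```

```bash
python3 -c "
from h import *
go((-31,0,24));bottle()"
```

```text
contact tray [-32.   -0.3  23.8] Rtool in tray [[0.765, 0.002, 0.644], [0.001, -1.0, 0.001], [0.644, 0.0, -0.765]] F [-5.27  1.27  2.77] q [-0.56  0.74  1.71  0.8   1.06 -0.78]
shift cm [ 0.08 -0.03  0.05] t 7.325
amber box [[311.5, 248.5], [327.29998779296875, 201.10000610351562], [359.70001220703125, 211.89999389648438], [343.8999938964844, 259.29998779296875]] 18.434947967529297
cap tray [-25.8  -1.2 134. ] 11.525542259216309
```

Request:
{"op": "arm_command", "data": {
  "increments": [
    {"x":0.08,"y":0,"z":0.065,"rx":0,"ry":0,"rz":0,"hand":-0.2}
  ],
  "newtons": 20
}}

```text
time: 7.5
tcp_pos: [569.6, -30.5, 29.7]
tool_rot: [0.761, 0.551, 0.278, -0.201]
wrist_force: [-0.2, -4.7, 3.6]
grip_width: 33.8
grip_force: 2.5
```

Request:
{"op": "arm_command", "data": {
  "increments": [
    {"x":0.08,"y":0,"z":0.065,"rx":0,"ry":0,"rz":0,"hand":-0.2}
  ],
  "newtons": 20
}}

```text
time: 7.62
tcp_pos: [569.9, -29.4, 29.8]
tool_rot: [0.76, 0.551, 0.278, -0.201]
wrist_force: [-2.1, -4.5, 3.1]
grip_width: 34.2
grip_force: 2.4
```

```bash
python3 -c "
from h import *
go((-31,0,24));bottle()"
```

```text
contact tray [-29.9  -0.3  23.8] Rtool in tray [[0.765, 0.002, 0.644], [0.001, -1.0, 0.001], [0.644, 0.0, -0.765]] F [-4.92  0.59  3.06] q [-0.56  0.74  1.71  0.8   1.06 -0.78]
shift cm [-0.07 -0.03 -0.08] t 7.625
amber box [[311.0, 248.0], [326.70001220703125, 200.89999389648438], [358.20001220703125, 211.39999389648438], [342.5, 258.5]] 18.43494987487793
cap tray [-23.7  -1.2 134. ] 11.620485305786133
```

Request:
{"op": "arm_command", "data": {
  "increments": [
    {"x":0.08,"y":0,"z":0.065,"rx":0,"ry":0,"rz":0,"hand":-0.2},
    {"x":0.08,"y":0,"z":0.065,"rx":0,"ry":0,"rz":0,"hand":-0.2}
  ],
  "newtons": 20
}}

```text
time: 7.92
tcp_pos: [570.3, -28.6, 29.8]
tool_rot: [0.761, 0.552, 0.277, -0.201]
wrist_force: [-7.7, -14.2, 9.0]
grip_width: 34.3
grip_force: 8.1
```

```bash
python3 -c "
from h import *
go((-31,0,24));c=bottle()
cv2.imwrite('pics/t3.png',cv2.resize(c['image'][180:280,290:410,::-1],None,fx=6,fy=6,interpolation=cv2.INTER_CUBIC))"
```

```text
contact tray [-29.   -0.4  23.8] Rtool in tray [[0.766, 0.002, 0.643], [0.002, -1.0, 0.001], [0.643, 0.001, -0.766]] F [-15.91   2.92   9.  ] q [-0.56  0.74  1.71  0.8   1.06 -0.78]
shift cm [-0.14 -0.04 -0.14] t 7.925
amber box [[310.3999938964844, 247.8000030517578], [326.1000061035156, 200.6999969482422], [357.6000061035156, 211.1999969482422], [341.8999938964844, 258.29998779296875]] 18.434947967529297
cap tray [-22.6  -1.4 134. ] 11.533424377441406
```

View pics/t3.png

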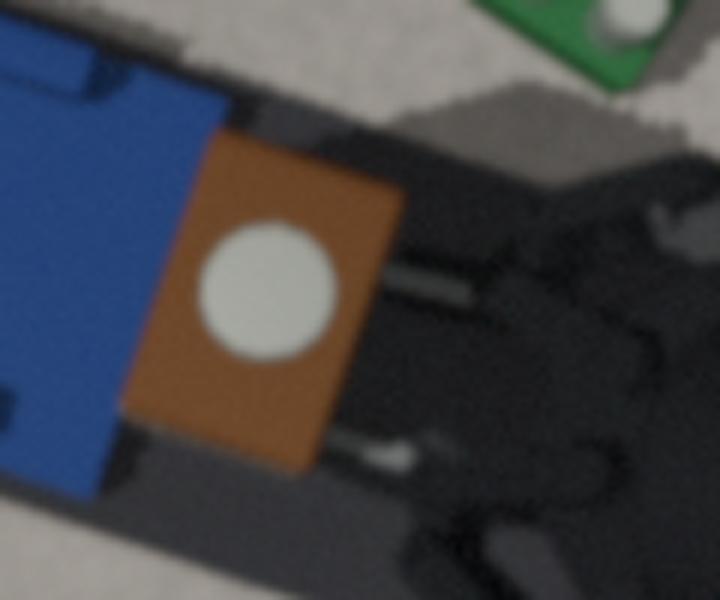

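The front face meets the step edge flush along the line from (230,100) to (120,410), with the bottle upright and square. The force has risen to 16–18 N, so I'm backing off and pausing.

Request:
{"op": "arm_command", "data": {
  "increments": [
    {"x":-0.2,"y":0,"z":-0.17,"rx":0,"ry":0,"rz":0,"hand":-0.2},
    {"x":-0.4,"y":0,"z":-0.34,"rx":0,"ry":0,"rz":0,"hand":-0.2},
    {"x":-0.4,"y":0,"z":-0.34,"rx":0,"ry":0,"rz":0,"hand":-0.2},
    {"x":0,"y":0,"z":0,"rx":0,"ry":0,"rz":0,"hand":-0.2},
    {"x":0,"y":0,"z":0,"rx":0,"ry":0,"rz":0,"hand":-0.2},
    {"x":0,"y":0,"z":0,"rx":0,"ry":0,"rz":0,"hand":-0.2},
    {"x":0,"y":0,"z":0,"rx":0,"ry":0,"rz":0,"hand":-0.2},
    {"x":0,"y":0,"z":0,"rx":0,"ry":0,"rz":0,"hand":-0.2}
  ],
  "newtons": 20
}}

```text
time: 8.98
tcp_pos: [566.4, -39.9, 29.9]
tool_rot: [0.76, 0.552, 0.278, -0.201]
wrist_force: [-0.7, 0.9, 0.0]
grip_width: 34.1
grip_force: 0.0
```

```bash
python3 -c "
from h import *
go((-45,0,92));bottle()"
```

```text
contact tray [-40.9  -0.2  23.9] Rtool in tray [[0.765, 0.002, 0.644], [0.002, -1.0, 0.001], [0.644, 0.0, -0.765]] F [0.61 0.92 0.05] q [-0.58  0.74  1.7   0.79  1.07 -0.79]
shift cm [ 4.07 -0.02 -5.47] t 8.975
amber box [[310.29998779296875, 247.6999969482422], [326.70001220703125, 200.5], [358.1000061035156, 211.39999389648438], [341.79998779296875, 258.6000061035156]] 19.09349250793457
cap tray [-23.   -1.4 134. ] 11.441627502441406
```

Request:
{"op": "arm_command", "data": {
  "increments": [
    {"x":1.2,"y":0,"z":-1.4,"rx":0,"ry":0,"rz":0,"hand":-0.2},
    {"x":1.2,"y":0,"z":-1.4,"rx":0,"ry":0,"rz":0,"hand":-0.2},
    {"x":1.15,"y":0,"z":-1.4,"rx":0,"ry":0,"rz":0,"hand":-0.2},
    {"x":0.3,"y":0,"z":0.25,"rx":0,"ry":0,"rz":0,"hand":-0.2},
    {"x":0.3,"y":0,"z":0.25,"rx":0,"ry":0,"rz":0,"hand":-0.2},
    {"x":0.2,"y":0,"z":0.17,"rx":0,"ry":0,"rz":0,"hand":-0.2},
    {"x":0.2,"y":0,"z":0.17,"rx":0,"ry":0,"rz":0,"hand":-0.2},
    {"x":0.2,"y":0,"z":0.17,"rx":0,"ry":0,"rz":0,"hand":-0.2}
  ],
  "newtons": 20
}}

```text
time: 10.02
tcp_pos: [571.4, -25.1, 84.7]
tool_rot: [0.761, 0.551, 0.278, -0.201]
wrist_force: [-1.4, -3.2, 2.9]
grip_width: 34.0
grip_force: 1.5
```

```bash
python3 -c "
from h import *
go((-20,0,80));bottle()"
```

```text
contact tray [-25.3  -0.4  78.8] Rtool in tray [[0.765, 0.002, 0.644], [0.001, -1.0, 0.001], [0.644, 0.0, -0.765]] F [-3.5   0.3   2.95] q [-0.55  0.65  1.69  0.76  1.13 -0.68]
shift cm [ 0.48 -0.04  0.25] t 10.025
amber box [[307.70001220703125, 246.89999389648438], [323.5, 199.5], [355.0, 210.0], [339.20001220703125, 257.3999938964844]] 18.434947967529297
cap tray [-17.4  -1.4 134. ] 11.449116706848145
```

Request:
{"op": "arm_command", "data": {
  "increments": [
    {"x":0.25,"y":0,"z":0.21,"rx":0,"ry":0,"rz":0,"hand":-0.2},
    {"x":0.25,"y":0,"z":0.21,"rx":0,"ry":0,"rz":0,"hand":-0.2},
    {"x":0.25,"y":0,"z":0.21,"rx":0,"ry":0,"rz":0,"hand":-0.2},
    {"x":0.25,"y":0,"z":0.21,"rx":0,"ry":0,"rz":0,"hand":-0.2},
    {"x":0.25,"y":0,"z":0.21,"rx":0,"ry":0,"rz":0,"hand":-0.2},
    {"x":0.25,"y":0,"z":0.21,"rx":0,"ry":0,"rz":0,"hand":-0.2}
  ],
  "newtons": 20
}}

```text
time: 10.82
tcp_pos: [577.4, -6.0, 84.8]
tool_rot: [0.76, 0.551, 0.278, -0.201]
wrist_force: [-0.7, -1.4, 1.1]
grip_width: 34.2
grip_force: 0.9
```

```bash
python3 -c "
from h import *
go((-20,0,80));bottle()"
```

```text
contact tray [-5.3 -0.1 78.9] Rtool in tray [[0.765, 0.002, 0.644], [0.001, -1.0, 0.001], [0.644, -0.0, -0.765]] F [-1.58  0.19  1.13] q [-0.51  0.65  1.69  0.78  1.12 -0.67]
shift cm [-1.05 -0.01 -1.03] t 10.825
amber box [[292.70001220703125, 241.89999389648438], [308.6000061035156, 194.1999969482422], [339.5, 204.5], [323.6000061035156, 252.1999969482422]] 18.434947967529297
cap tray [ 13.7  -1.5 134. ] 11.401854515075684
```

Request:
{"op": "arm_command", "data": {
  "increments": [
    {"x":0.25,"y":0,"z":0.21,"rx":0,"ry":0,"rz":0,"hand":-0.2},
    {"x":0.25,"y":0,"z":0.21,"rx":0,"ry":0,"rz":0,"hand":-0.2},
    {"x":0.25,"y":0,"z":0.21,"rx":0,"ry":0,"rz":0,"hand":-0.2},
    {"x":0.25,"y":0,"z":0.21,"rx":0,"ry":0,"rz":0,"hand":-0.2},
    {"x":0.25,"y":0,"z":0.21,"rx":0,"ry":0,"rz":0,"hand":-0.2},
    {"x":0,"y":0,"z":0,"rx":0,"ry":0,"rz":0,"hand":-0.2},
    {"x":0,"y":0,"z":0,"rx":0,"ry":0,"rz":0,"hand":-0.2},
    {"x":0,"y":0,"z":0,"rx":0,"ry":0,"rz":0,"hand":-0.2}
  ],
  "newtons": 20
}}

```text
time: 11.88
tcp_pos: [582.5, 9.1, 84.9]
tool_rot: [0.761, 0.551, 0.278, -0.201]
wrist_force: [0.1, -0.4, -0.0]
grip_width: 34.0
grip_force: 0.0
```

```bash
python3 -c "
from h import *
go((-50,0,40));c=bottle()
cv2.imwrite('pics/t4.png',cv2.resize(c['image'][120:300,190:410,::-1],None,fx=3.3,fy=3.3,interpolation=cv2.INTER_CUBIC))"
```

```text
contact tray [10.6 -0.2 78.9] Rtool in tray [[0.765, 0.002, 0.644], [0.001, -1.0, 0.001], [0.644, -0.0, -0.765]] F [-0.37 -0.2  -0.02] q [-0.48  0.65  1.69  0.79  1.1  -0.65]
shift cm [-7.14 -0.03 -0.92] t 11.875
amber box [[260.6000061035156, 230.39999389648438], [275.6000061035156, 187.1999969482422], [299.6000061035156, 195.60000610351562], [284.6000061035156, 238.6999969482422]] 19.179006576538086
```

View pics/t4.png

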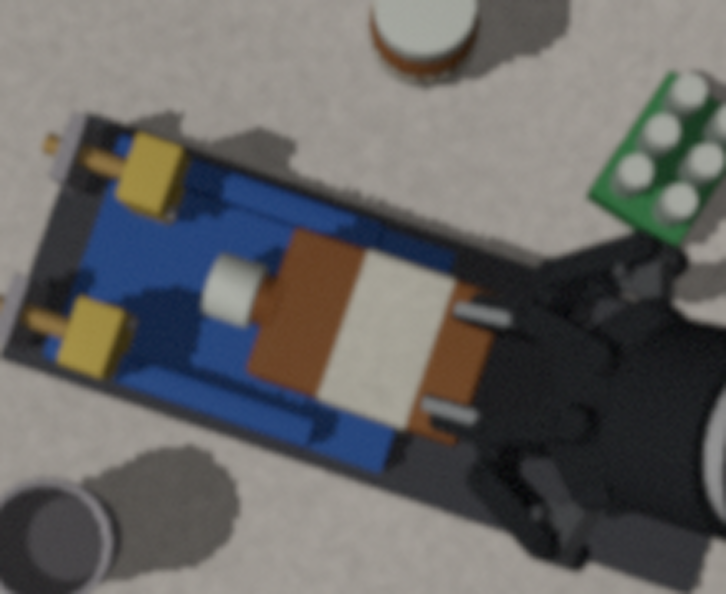

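The bottle lies flat on the blue bed with its cap at (235,290), towards the fork blocks at (150,175) and (95,335). Its shoulders run from (295,232) to (247,367), between the rails, and its underside is near (475,370) under the fingertips. Next I retreat, lower the hand behind it and push.

Request:
{"op": "arm_command", "data": {
  "increments": [
    {"x":-0.7,"y":0,"z":-0.9,"rx":0,"ry":0,"rz":0,"hand":-0.2},
    {"x":-1.1,"y":0,"z":-0.7,"rx":0,"ry":0,"rz":0,"hand":-0.2},
    {"x":-1.1,"y":0,"z":-0.7,"rx":0,"ry":0,"rz":0,"hand":-0.2},
    {"x":-0.9,"y":0,"z":1,"rx":0,"ry":0,"rz":0,"hand":-0.2},
    {"x":-0.9,"y":0,"z":1,"rx":0,"ry":0,"rz":0,"hand":-0.2},
    {"x":-0.9,"y":0,"z":1,"rx":0,"ry":0,"rz":0,"hand":-0.2},
    {"x":0,"y":0,"z":0,"rx":0,"ry":0,"rz":0,"hand":-0.2}
  ],
  "newtons": 20
}}

```text
time: 12.8
tcp_pos: [569.9, -26.5, 42.0]
tool_rot: [0.761, 0.551, 0.277, -0.203]
wrist_force: [0.7, 0.3, 0.2]
grip_width: 34.0
grip_force: 0.0
```

```bash
cat >> h.py <<'E'
def lying():
    c=optics.read_camera('top');h=hsv(c);H,S,V=h[...,0],h[...,1].astype(int),h[...,2].astype(int)
    roi=np.zeros(H.shape,bool);roi[170:270,240:360]=1
    am=roi&(H<18)&(S>130)&(V>50)
    ys,xs=np.nonzero(am);P=np.array([tr(ray(c,(x,y),64)) for x,y in zip(xs,ys)])
    m=abs(P[:,1])<25
    print("top face x range",np.percentile(P[m,0],[.5,99.5]).round(1))
    for y0 in(-25,-12,12,25):
        q=P[abs(P[:,1]-y0)<3,0];print(" y",y0,"x",q.min().round(1),q.max().round(1))
    print(" y range",np.percentile(P[:,1],[.5,99.5]).round(1))
    return c
E
python3 -c "
from h import *
go((0,0,38));lying()"
```

```text
contact tray [-27.2   0.7  36.1] Rtool in tray [[0.764, 0.002, 0.645], [-0.0, -1.0, 0.004], [0.645, -0.003, -0.764]] F [ 0.55 -0.59  0.21] q [-0.55  0.72  1.7   0.79  1.08 -0.76]
shift cm [2.2  0.07 1.6 ] t 12.8
top face x range [-29.4  74.3]
 y -25 x -29.6 68.1
 y -12 x -29.7 71.1
 y 12 x -29.5 70.7
 y 25 x -29.6 67.3
 y range [-35.5  32.3]
```

```bash
python3 -c "
from h import *
c=optics.read_camera('top')
for p in((295,232),(247,367),(495,335),(455,440)): print(tr(ray(c,(p[0]/3.3+190,p[1]/3.3+120),64)).round(1))"
```

```text
[ 69.4 -32.7  64. ]
[69.6 30.8 64. ]
[-29.4 -18.6  64. ]
[-27.8  31.2  64. ]
```

Request:
{"op": "arm_command", "data": {
  "increments": [
    {"x":0.3,"y":0,"z":0.25,"rx":0,"ry":0,"rz":0,"hand":-0.2},
    {"x":0.3,"y":0.03,"z":0.25,"rx":0,"ry":0,"rz":0,"hand":-0.2},
    {"x":0.2,"y":0.03,"z":0.16,"rx":0,"ry":0,"rz":0,"hand":-0.2},
    {"x":0.2,"y":0,"z":0.16,"rx":0,"ry":0,"rz":0,"hand":-0.2},
    {"x":0.2,"y":0,"z":0.16,"rx":0,"ry":0,"rz":0,"hand":-0.2},
    {"x":0.2,"y":0,"z":0.16,"rx":0,"ry":0,"rz":0,"hand":-0.2},
    {"x":0.2,"y":0,"z":0.16,"rx":0,"ry":0,"rz":0,"hand":-0.2},
    {"x":0.2,"y":0,"z":0.16,"rx":0,"ry":0,"rz":0,"hand":-0.2}
  ],
  "newtons": 20
}}

```text
time: 13.9
tcp_pos: [578.5, -5.5, 43.8]
tool_rot: [0.761, 0.551, 0.278, -0.201]
wrist_force: [-1.4, -2.9, -0.8]
grip_width: 34.2
grip_force: 1.4
```

```bash
python3 -c "
from h import *
go((0,0,38));lying()"
```

```text
contact tray [-4.5 -1.  37.9] Rtool in tray [[0.765, 0.001, 0.644], [0.001, -1.0, 0.001], [0.644, 0.0, -0.765]] F [-3.21  0.46 -0.78] q [-0.51  0.72  1.71  0.81  1.05 -0.73]
shift cm [ 0.36 -0.09  0.28] t 13.9
top face x range [-22.2  81.1]
 y -25 x -22.1 75.0
 y -12 x -22.3 80.3
 y 12 x -22.5 75.4
 y 25 x -21.8 74.6
 y range [-35.4  32.2]
```

Request:
{"op": "arm_command", "data": {
  "increments": [
    {"x":0.2,"y":0,"z":0.17,"rx":0,"ry":0,"rz":0,"hand":-0.2},
    {"x":0.2,"y":0,"z":0.17,"rx":0,"ry":0,"rz":0,"hand":-0.2},
    {"x":0.2,"y":0,"z":0.17,"rx":0,"ry":0,"rz":0,"hand":-0.2},
    {"x":0.2,"y":0,"z":0.17,"rx":0,"ry":0,"rz":0,"hand":-0.2},
    {"x":0.2,"y":0,"z":0.17,"rx":0,"ry":0,"rz":0,"hand":-0.2},
    {"x":0.2,"y":0,"z":0.17,"rx":0,"ry":0,"rz":0,"hand":-0.2},
    {"x":0.2,"y":0,"z":0.17,"rx":0,"ry":0,"rz":0,"hand":-0.2},
    {"x":0.2,"y":0,"z":0.17,"rx":0,"ry":0,"rz":0,"hand":-0.2}
  ],
  "newtons": 20
}}

```text
time: 14.95
tcp_pos: [584.9, 14.7, 43.8]
tool_rot: [0.76, 0.551, 0.278, -0.201]
wrist_force: [-1.1, -3.3, -1.2]
grip_width: 33.9
grip_force: 1.3
```

```bash
python3 -c "
from h import *
go((25,0,38));c=lying()
h=hsv(c);H,S,V=h[...,0],h[...,1].astype(int),h[...,2].astype(int)
m=(H>18)&(H<35)&(S>120)&(V>110);m[:150]=0;m[245:]=0;m[:,:205]=0;m[:,255:]=0
for q in cv2.findContours(m.astype(np.uint8),0,1)[0]:
    if cv2.contourArea(q)<80: continue
    P=np.array([tr(ray(c,p,58)) for p in q[:,0]]);print('yellow',P.min(0).round(1),P.max(0).round(1),cv2.contourArea(q))
cv2.imwrite('pics/t5.png',cv2.resize(c['image'][140:260,200:345,::-1],None,fx=5,fy=5,interpolation=cv2.INTER_CUBIC))"
```

```text
contact tray [16.7 -0.8 37.9] Rtool in tray [[0.765, 0.002, 0.644], [0.001, -1.0, 0.001], [0.644, -0.0, -0.765]] F [-3.43 -0.   -1.22] q [-0.47  0.71  1.71  0.83  1.04 -0.72]
shift cm [ 0.64 -0.07  0.52] t 14.95
top face x range [ -1.  102.2]
 y -25 x -0.4 96.3
 y -12 x -1.5 102.0
 y 12 x -1.3 101.6
 y 25 x -0.6 96.8
 y range [-34.6  31.5]
yellow [130.7  25.1  58. ] [160.4  56.3  58. ] 282.0
yellow [131.  -53.3  58. ] [168.1 -21.   58. ] 306.0
```

View pics/t5.png

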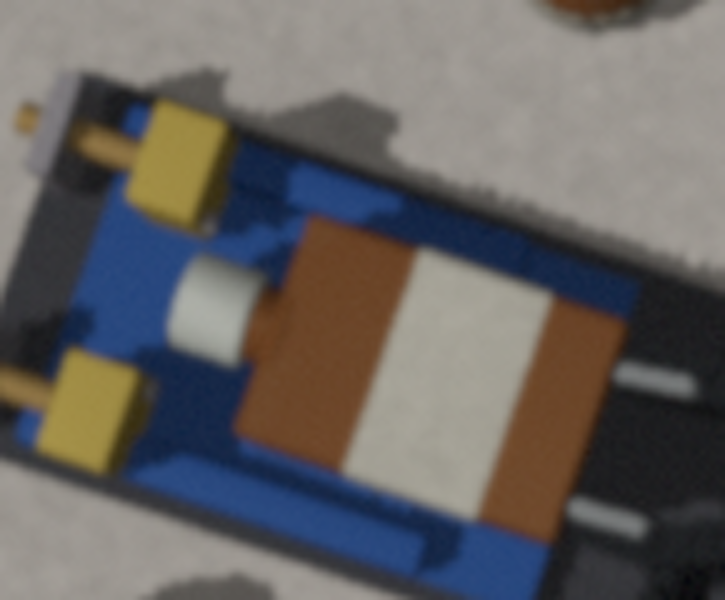

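The bottle is lying straight on the bed. Its shoulder edge, (310,215) to (237,432), is still about 30 mm short of the block fronts at (228,140) and (140,400).

Request:
{"op": "arm_command", "data": {
  "increments": [
    {"x":0.2,"y":0,"z":0.17,"rx":0,"ry":0,"rz":0,"hand":-0.2},
    {"x":0.2,"y":0,"z":0.17,"rx":0,"ry":0,"rz":0,"hand":-0.2},
    {"x":0.2,"y":0,"z":0.17,"rx":0,"ry":0,"rz":0,"hand":-0.2},
    {"x":0.2,"y":0,"z":0.17,"rx":0,"ry":0,"rz":0,"hand":-0.2},
    {"x":0.2,"y":0,"z":0.17,"rx":0,"ry":0,"rz":0,"hand":-0.2},
    {"x":0.2,"y":0,"z":0.17,"rx":0,"ry":0,"rz":0,"hand":-0.2},
    {"x":0.2,"y":0,"z":0.17,"rx":0,"ry":0,"rz":0,"hand":-0.2},
    {"x":0.2,"y":0,"z":0.17,"rx":0,"ry":0,"rz":0,"hand":-0.2}
  ],
  "newtons": 20
}}

```text
time: 16.0
tcp_pos: [591.5, 34.6, 43.7]
tool_rot: [0.76, 0.551, 0.278, -0.201]
wrist_force: [-0.8, -1.9, -0.2]
grip_width: 34.1
grip_force: 1.7
```

Request:
{"op": "arm_command", "data": {
  "increments": [
    {"x":0.08,"y":0,"z":0.065,"rx":0,"ry":0,"rz":0,"hand":-0.2},
    {"x":0.08,"y":0,"z":0.065,"rx":0,"ry":0,"rz":0,"hand":-0.2},
    {"x":0.08,"y":0,"z":0.065,"rx":0,"ry":0,"rz":0,"hand":-0.2}
  ],
  "newtons": 20
}}

```text
time: 16.38
tcp_pos: [592.4, 37.4, 43.8]
tool_rot: [0.76, 0.551, 0.278, -0.201]
wrist_force: [-1.3, -2.4, 0.6]
grip_width: 34.5
grip_force: 1.7
```

```bash
python3 -c "
from h import *
go((25,0,38));lying()"
```

```text
contact tray [40.6 -0.8 37.9] Rtool in tray [[0.765, 0.002, 0.644], [0.001, -1.0, 0.001], [0.644, 0.0, -0.765]] F [-2.67  0.52  0.59] q [-0.43  0.71  1.71  0.85  1.01 -0.69]
shift cm [-1.19 -0.08 -1.02] t 16.375
top face x range [ 22.9 120.8]
 y -25 x 23.3 122.2
 y -12 x 22.6 122.3
 y 12 x 22.7 115.5
 y 25 x 23.0 110.6
 y range [-34.8  31.8]
```

Request:
{"op": "arm_command", "data": {
  "increments": [
    {"x":0.08,"y":0,"z":0.065,"rx":0,"ry":0,"rz":0,"hand":-0.2},
    {"x":0.08,"y":0,"z":0.065,"rx":0,"ry":0,"rz":0,"hand":-0.2},
    {"x":0.08,"y":0,"z":0.065,"rx":0,"ry":0,"rz":0,"hand":-0.2},
    {"x":0.08,"y":0,"z":0.065,"rx":0,"ry":0,"rz":0,"hand":-0.2}
  ],
  "newtons": 20
}}

```text
time: 16.92
tcp_pos: [593.6, 41.5, 43.8]
tool_rot: [0.76, 0.551, 0.278, -0.201]
wrist_force: [-1.4, -3.0, -0.3]
grip_width: 34.2
grip_force: 1.5
```

Request:
{"op": "arm_command", "data": {
  "increments": [
    {"x":0.06,"y":0,"z":0.05,"rx":0,"ry":0,"rz":0,"hand":-0.2}
  ],
  "newtons": 20
}}

```text
time: 17.05
tcp_pos: [593.9, 42.2, 43.8]
tool_rot: [0.76, 0.551, 0.278, -0.201]
wrist_force: [-1.4, -2.7, -1.1]
grip_width: 34.3
grip_force: 1.5
```

Request:
{"op": "arm_command", "data": {
  "increments": [
    {"x":0.04,"y":0,"z":0.032,"rx":0,"ry":0,"rz":0,"hand":-0.2},
    {"x":0.04,"y":0,"z":0.032,"rx":0,"ry":0,"rz":0,"hand":-0.2}
  ],
  "newtons": 20
}}

```text
time: 17.3
tcp_pos: [594.2, 43.0, 43.8]
tool_rot: [0.761, 0.551, 0.278, -0.201]
wrist_force: [-0.1, -2.9, -0.1]
grip_width: 34.0
grip_force: 1.9
```

Request:
{"op": "arm_command", "data": {
  "increments": [
    {"x":0.04,"y":0,"z":0.032,"rx":0,"ry":0,"rz":0,"hand":-0.2},
    {"x":0.04,"y":0,"z":0.032,"rx":0,"ry":0,"rz":0,"hand":-0.2}
  ],
  "newtons": 20
}}

```text
time: 17.55
tcp_pos: [594.5, 44.0, 43.8]
tool_rot: [0.761, 0.551, 0.278, -0.201]
wrist_force: [-1.6, -3.8, -0.1]
grip_width: 34.7
grip_force: 2.0
```

Request:
{"op": "arm_command", "data": {
  "increments": [
    {"x":0.04,"y":0,"z":0.032,"rx":0,"ry":0,"rz":0,"hand":-0.2},
    {"x":0.04,"y":0,"z":0.032,"rx":0,"ry":0,"rz":0,"hand":-0.2}
  ],
  "newtons": 20
}}

```text
time: 17.8
tcp_pos: [594.9, 45.0, 43.9]
tool_rot: [0.761, 0.551, 0.278, -0.201]
wrist_force: [-1.5, -4.1, -1.5]
grip_width: 34.4
grip_force: 2.1
```

Request:
{"op": "arm_command", "data": {
  "increments": [
    {"x":0.04,"y":0,"z":0.032,"rx":0,"ry":0,"rz":0,"hand":-0.2},
    {"x":0.04,"y":0,"z":0.032,"rx":0,"ry":0,"rz":0,"hand":-0.2}
  ],
  "newtons": 20
}}

```text
time: 18.05
tcp_pos: [595.0, 45.3, 43.8]
tool_rot: [0.761, 0.552, 0.277, -0.201]
wrist_force: [-5.5, -9.9, 1.8]
grip_width: 34.2
grip_force: 5.6
```

Request:
{"op": "arm_command", "data": {
  "increments": [
    {"x":0,"y":0,"z":0,"rx":0,"ry":0,"rz":0,"hand":-0.2},
    {"x":0,"y":0,"z":0,"rx":0,"ry":0,"rz":0,"hand":-0.2}
  ],
  "newtons": 20
}}

```text
time: 18.3
tcp_pos: [594.9, 45.2, 43.8]
tool_rot: [0.761, 0.552, 0.277, -0.201]
wrist_force: [-4.2, -8.3, 0.2]
grip_width: 34.3
grip_force: 4.6
```

```bash
python3 -c "
from h import *
go((25,0,38));lying();s=readout.state();print(TX.T@s['wrist_torque'])
s=readout.state();print(TX.T@s['wrist_force'])"
```

```text
contact tray [48.8 -0.8 37.8] Rtool in tray [[0.766, 0.002, 0.643], [0.001, -1.0, 0.001], [0.643, 0.0, -0.766]] F [-9.16  1.4   0.21] q [-0.41  0.71  1.71  0.86  1.01 -0.68]
shift cm [-1.81 -0.08 -1.54] t 18.3
top face x range [ 30.6 125.3]
 y -25 x 30.7 128.2
 y -12 x 30.5 123.8
 y 12 x 30.5 115.5
 y 25 x 30.3 110.6
 y range [-34.9  31.7]
[0.17168867 1.34275922 0.16376816]
[-9.32475758  1.8038263   1.2800919 ]
```

Request:
{"op": "arm_command", "data": {
  "increments": [
    {"x":0.006,"y":0,"z":0.005,"rx":0,"ry":0,"rz":0,"hand":-0.2},
    {"x":0,"y":0,"z":0,"rx":0,"ry":0,"rz":0,"hand":-0.2},
    {"x":0,"y":0,"z":0,"rx":0,"ry":0,"rz":0,"hand":-0.2},
    {"x":0,"y":0,"z":0,"rx":0,"ry":0,"rz":0,"hand":-0.2},
    {"x":0,"y":0,"z":0,"rx":0,"ry":0,"rz":0,"hand":-0.2},
    {"x":0,"y":0,"z":0,"rx":0,"ry":0,"rz":0,"hand":-0.2},
    {"x":0,"y":0,"z":0,"rx":0,"ry":0,"rz":0,"hand":-0.2},
    {"x":0,"y":0,"z":0,"rx":0,"ry":0,"rz":0,"hand":-0.2}
  ],
  "newtons": 20
}}

```text
time: 19.35
tcp_pos: [594.9, 45.2, 43.8]
tool_rot: [0.761, 0.552, 0.277, -0.201]
wrist_force: [-3.3, -8.5, 0.4]
grip_width: 33.9
grip_force: 4.8
```

Request:
{"op": "arm_command", "data": {
  "increments": [
    {"x":0,"y":0,"z":0,"rx":0,"ry":0,"rz":0,"hand":-0.2},
    {"x":0,"y":0,"z":0,"rx":0,"ry":0,"rz":0,"hand":-0.2}
  ],
  "newtons": 20
}}

```text
time: 19.6
tcp_pos: [594.9, 45.2, 43.8]
tool_rot: [0.761, 0.552, 0.277, -0.201]
wrist_force: [-4.7, -8.9, 1.6]
grip_width: 34.0
grip_force: 4.8
```

Request:
{"op": "arm_command", "data": {
  "increments": [
    {"x":-0.06,"y":0,"z":-0.05,"rx":0,"ry":0,"rz":0,"hand":-0.2},
    {"x":-0.1,"y":0,"z":-0.085,"rx":0,"ry":0,"rz":0,"hand":-0.2},
    {"x":-0.3,"y":0,"z":-0.25,"rx":0,"ry":0,"rz":0,"hand":-0.2},
    {"x":-1,"y":0,"z":-0.85,"rx":0,"ry":0,"rz":0,"hand":-0.2},
    {"x":-1.5,"y":0,"z":-1.3,"rx":0,"ry":0,"rz":0,"hand":-0.2},
    {"x":-1.5,"y":0,"z":-2.5,"rx":0,"ry":0,"rz":0,"hand":-0.2},
    {"x":0,"y":0,"z":-4,"rx":0,"ry":0,"rz":0,"hand":-0.2},
    {"x":0,"y":0,"z":0,"rx":0,"ry":0,"rz":0,"hand":-0.2}
  ],
  "newtons": 20
}}

```text
time: 20.6
tcp_pos: [567.3, -45.1, 86.0]
tool_rot: [0.761, 0.551, 0.279, -0.199]
wrist_force: [0.7, -0.3, 0.3]
grip_width: 34.3
grip_force: 0.0
```

```bash
python3 -c "
from h import *
go((25,0,38));c=lying()
cv2.imwrite('pics/t6.png',cv2.resize(c['image'][100:330,180:480,::-1],None,fx=2.5,fy=2.5,interpolation=cv2.INTER_CUBIC))"
```

```text
contact tray [-45.7  -2.8  80.1] Rtool in tray [[0.766, -0.002, 0.643], [0.001, -1.0, -0.005], [0.643, 0.004, -0.766]] F [-0.07 -0.72  0.31] q [-0.58  0.65  1.68  0.75  1.15 -0.7 ]
shift cm [ 2.71 -0.32  7.77] t 20.6
top face x range [ 30.7 125.3]
 y -25 x 30.7 128.2
 y -12 x 30.9 123.8
 y 12 x 30.5 115.5
 y 25 x 30.8 110.6
 y range [-35.1  31.8]
```

View pics/t6.png

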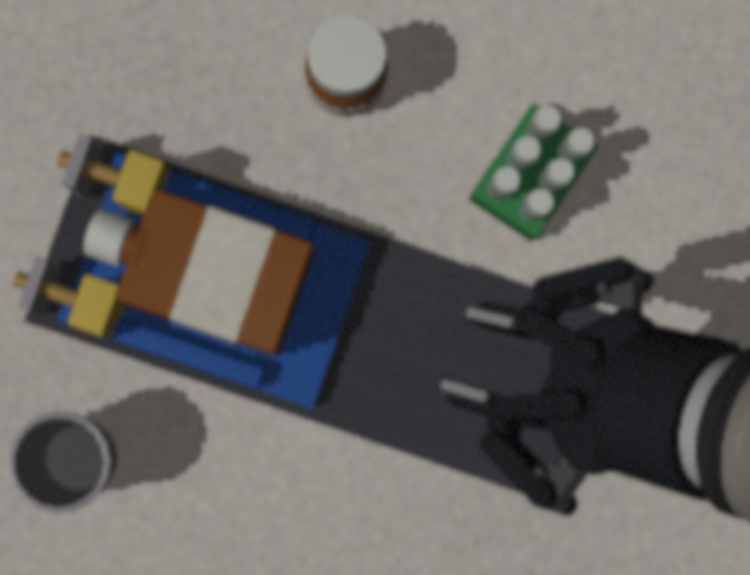

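The bottle lies home with its shoulders against both yellow blocks, at (140,180) and (97,305), and its cap at (105,237) in the gap. The jar, cup and rack haven't moved and the hand is clear, so I'm handing in.

```bash
python3 -c "
from workcell import r
print(r.close_job())"
```

```text
the job is handed in; nothing more can be done
None
```

The job is handed in at about 21 s: the bottle was slid square to the step, tipped onto the bed, pressed home against the fork at about 9–10 N for 1.5 s and let go. The highest force I read was about 18.5 N, a brief peak as it met the step, and the jar, cup and rack were left alone.

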